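Set the dressing-length gauge to the red stop

ROBOT

A 6-joint arm with a two-finger parallel gripper is mounted at the origin on a cart in front of the work surface, level with it; the furniture and walls round the work are solid. World frame = base frame: x ahead of the robot, y to its left, z up, the work surface at z = 0. Lengths are in mm, angles in rad, forces in N, time in s.
With the tool pointing down it reaches from about 400 to 925 mm from the base axis. Payload 12.5 kg.
Tool frame: the origin (TCP) lies at the very end of the fingers, on their centre line; the grasp point (between the pads) lies 19 mm behind it; z points along the fingers, y is the line along which they close (so a half turn about z gives the same grasp; the last joint's range is limited). The gripper opens to 95 mm and grips with 3 to 60 N. Pads are 20 mm wide; open, the fingers measure 119 mm over their backs; the gripper's body (75 mm by 180 mm) begins 59 mm behind the grasp point.
Start: joints at [1.023, 0.491, 1.559, -0, 1.092, -0.106], TCP at [267.216, 565.015, 214.661] pointing down, gripper open.
Joint ranges: [-3.1, 3.1], [-0.84, 2.19], [0.05, 2.79], [-1.13, 4.28], [0.06, 2.93], [-2.69, 2.69]. Speed limits (rad/s): [2.22, 2.22, 2.79, 3.14, 3.14, 3.14].

INTERFACE

Orientations are given as [roll, pitch, yaw] about the fixed x, y, z axes, in that order (R = Rz(yaw) Ry(pitch) Rx(roll)).
In Python, from cell import * gives the robot as it stands.
- The arm moves only by the tool jog_arm, never from a script. Its argument "targets" is a list of rows, each an object with "turn": the turn, a rotation vector about the world's x, y, z in degrees, a list of three; "slide": the shift along the world's x, y, z in mm, a list of three; "claw": the opening in per cent of the stroke, from 0 (shut) to 100 (fully open). In form: [{"turn": [wx, wy, wz], "slide": [x, y, z], "claw": claw}, ...]. A call has 1 to 5 rows; each row shifts and turns the commanded pose from where the row before left it; what a row does not reach is not made up. A row lasts 1/8 s, in which the tool goes at most 62.5 mm and 10.7 degrees, less where a joint would pass 70% of its speed; a pose out of reach is approached as far as the arm can. A call with a gripper value outside its range is refused whole. The fingers move at their own pace and stop on an object; the grip force is fixed at half the most. Time passes only in rows, so rows that do not move let the fingers close. It gives the time, the measured TCP pose, the force, the opening and the grip force at its end, in the units of the state.
- state(): the state, without advancing time (a new reading comes with each control period).
- read_camera(name): name is "scene" or "side" or "wrist"; returns a dict with "frame" (420x560x3 uint8, blue, green, red), "mtx" (3x3 intrinsics, pixels), "R" (3x3) and "t" (3): a world point X has camera coordinates R X + t. Camera axes: x right, y down, z forward; pixel columns grow to the right and rows downward; lengths in mm; the calibration is good to about 2 mm. A picture is of the moment at which its call begins. There is no depth.
- job_done(): hands the job in; it is judged then, once.
Trained networks look in the newest picture that a camera, given by its name, has taken for a name from the list of things; names that differ only in an ending like _2 or _b are one class to them, and where a whole thing is asked for, a point or a joint stands for the part that bears it (a point fixed in the world has none). Each returns a list of dicts, best first, with "conf" (0 to 1); they miss things now and then, are a little off and sometimes report something else, mostly with a low value. They report only what shows in the picture. A call takes as long as a camera call. They do not tell look-alikes from the thing itself.
- look_for(query, camera): "xy" ([column, row] in pixels, amid what is visible of it).
The state is a dict: "t": time; "joints": joint angles; "qvel": joint speeds; "tau": joint torques, N m; "eef_pos": TCP position; "tcp_rot": TCP orientation; "ft_force": force on the tool from outside, world axes, zero at the start; "moment": the same for the moment, N m; "opening": opening from 0.0 (shut) to 1.0 (fully open); "grip_force": force on a finger pad.
Only numpy, scipy, OpenCV 4.12 (cv2) and the standard library are available. Lean on these libraries where they do the work, as an engineer would, in place of code of your own. Each camera call takes 0.05 s, during which the arm holds its last target. There are 200 camera calls.

TASK

Set the dressing-length gauge to the length marked by the red stop: press down the yellow plate in the middle of the grey slide to free its brake, keep it pressed and push the slide along the rail until it rests against the red stop, then let go so that the plate springs up and the brake holds again. Do not force the slide along with the brake on, and leave the two vials and the small box behind the gauge as they stand.

Things in the scene. Friction and masses are not known exactly. Their poses are not given: they have to be found in the camera images.
- gauge: the gauge, fixed to the worktop: white board 96 x 420 x 18 mm with an aluminium rail along its middle (rail top 24 mm above the worktop) and a scale along its near edge. Origin: centre of the underside, on the worktop. Its y axis runs along the rail, z up. It lies roughly across in front of the robot, turned by up to about 0.25 rad
- slide (a joint): position of the grey slide along the rail in m, positive towards the gauge's +y, 0 at the middle of the gauge. With the brake on it resists a push of about 20 N; with the yellow plate pressed it runs easily (about 2 N) and stays where it is left
- slide_mid (a point): point on the grey slide, above its centre at the height of its cheeks' tops, 60 mm above the worktop; axes as the gauge's. The slide is 92 mm across the rail and 94 mm along it. At each end along the rail it has an upright cheek, 62 mm across the rail, 15 mm thick, top 60 mm above the worktop; the clear space between the cheeks is 64 mm along the rail. Low side walls, top 38 mm above the worktop, run beside the plate and always stay below its top
- release (a joint): how far the yellow plate is pressed down, in m: 0 up (brake on), 0.008 fully down. A spring holds it up: about 10 N to start it, 12.5 N fully down. The brake eases off as the plate goes down and is quite free from about 0.003 on; let go, the plate springs up and the brake holds
- plate_top (a point): centre of the top of the yellow press plate, which is 58 mm across the rail and 60 mm along it and lies between the cheeks; up, its top is 48 mm above the worktop, fully down 40 mm. A fingertip on the plate can push the slide by friction or against the inner face of a cheek
- red_mid (a point): point 60 mm above the worktop over the centre of the red stop, a block fixed on the rail, 66 mm across the rail, 20 mm along it, block top 53 mm and its dark screw head 60 mm above the worktop; on one side of the slide or the other, 130 to 175 mm from the middle of the gauge. The slide touches it when their centres are 57 mm apart (47 + 10 mm)
- blue_mid (a point): the same for the blue stop, an equal block fixed on the other side of the slide
- blue_vial: loose small vial with grey cap and blue label, 23 x 24 x 55 mm, standing behind the gauge; origin at the centre of its underside
- red_vial: loose small vial with white cap and red band on its label, 29 x 30 x 50 mm, standing behind the gauge; origin at the centre of its underside
- pale_box: loose small pale green carton, 50 x 60 x 47 mm, standing behind the gauge; origin at the centre of its underside
Mind the look-alikes: they are no part of the job. Leave any brown or pink look-alike of the pale_box alone.

How it is judged:
By the outcome, as a careful person would: the job done as asked, in the order asked, and still so for the second after the job is handed in, with the robot touching nothing.
It also fails if it takes over 35 s, if anything falls off the work surface, if the arm or the gripper's body presses on something with over 40 N, if the wrist force passes 120 N, or if a joint passes its speed limit or range.

## Working session

There is one attempt and no reset: what is moved stays moved. The work goes in short steps, Python scripts to look and compute and a tool call to move; the robot and the scene stay as the last step left them, time stands still between calls to the robot, and variables do not carry over. Pictures are saved under pics/ and viewed, at most 10 in all, crops included, and the job is handed in when it is done.

Besides the shell and the picture viewer there is one more tool, called after "Emit:" as a command line: name --argument value ..., lists and objects as JSON in quotes. jog_arm: Moves the arm, as the interface text tells. Its arguments: {"type":"object","properties":{"targets":{"type":"array","items":{"type":"object","properties":{"turn":{"type":"array","items":{"type":"number"}},"slide":{"type":"array","items":{"type":"number"}},"claw":{"type":"number"}}}}},"required":["targets"]}

```bash
mkdir -p pics; cat > h.py <<'E'
from cell import *
import numpy as np, cv2
def ray(c,uv,z):
    R=np.array(c["R"]);t=np.array(c["t"]).ravel();K=np.array(c["mtx"])
    o=-R.T@t; d=R.T@np.linalg.solve(K,[uv[0],uv[1],1.]); return o+d*(z-o[2])/d[2]
def proj(c,X):
    p=np.array(c["mtx"])@(np.array(c["R"])@np.array(X,float)+np.array(c["t"]).ravel()); return p[:2]/p[2]
E
python3 - <<'E'
from h import *
H=dict(slide_mid=60,plate_top=48,red_mid=55,blue_mid=55,gauge=18,blue_vial=27,red_vial=25,pale_box=24)
ims=[]
for n in ("scene","side"):
    c=read_camera(n); cv2.imwrite(f"pics/{n}0.png",c["frame"])
    for q,z in H.items():
        for d in look_for(q,n)[:3]: print(n,q,round(d["conf"],2),np.round(d["xy"]),np.round(ray(c,d["xy"],z)))
s=state();print(s["t"],s["eef_pos"],s["tcp_rot"],s["opening"])
E
```

```text
scene slide_mid 0.88 [264. 229.] [478. -43.  60.]
scene plate_top 0.75 [260. 222.] [521.  -6.  48.]
scene red_mid 0.82 [307. 248.] [ 468. -145.   55.]
scene blue_mid 0.77 [209. 202.] [530. 139.  55.]
scene gauge 0.63 [269. 239.] [515. -33.  18.]
scene blue_vial 0.66 [295. 217.] [620. -34.  27.]
scene blue_vial 0.61 [261. 227.] [536.   2.  27.]
scene red_vial 0.56 [261. 225.] [547.   8.  25.]
scene red_vial 0.49 [263. 202.] [653.  75.  25.]
scene red_vial 0.35 [259. 224.] [549.  16.  25.]
scene pale_box 0.85 [392. 309.] [ 421. -321.   24.]
scene pale_box 0.67 [340. 233.] [ 611. -149.   24.]
scene pale_box 0.57 [391. 271.] [ 529. -285.   24.]
side slide_mid 0.84 [280. 246.] [525.  14.  60.]
side plate_top 0.79 [286. 244.] [516.  -5.  48.]
side red_mid 0.69 [306. 208.] [ 493. -108.   55.]
side blue_mid 0.79 [240. 316.] [557. 174.  55.]
side gauge 0.88 [268. 278.] [537.  59.  18.]
side blue_vial 0.85 [236. 237.] [620. -26.  27.]
side blue_vial 0.66 [285. 243.] [523. -28.  27.]
side pale_box 0.8 [261. 200.] [ 599. -152.   24.]
side pale_box 0.8 [302. 167.] [ 530. -290.   24.]
side pale_box 0.57 [348. 165.] [ 423. -322.   24.]
0.9 [267.18530232 565.00676783 214.66742143] [ 3.14153200e+00 -9.52351625e-06  2.69980684e+00] 1.0017781266885692
```

```bash
python3 - <<'E'
import cv2,numpy as np
a=cv2.imread("pics/scene0.png")[150:340,170:430]; b=cv2.imread("pics/side0.png")[150:350,170:430]
a=cv2.resize(a,(780,290*2-280),interpolation=2) if 0 else cv2.resize(a,None,fx=3,fy=3,interpolation=2)
b=cv2.resize(b,None,fx=3,fy=3,interpolation=2)
cv2.imwrite("pics/a.png",a);cv2.imwrite("pics/b.png",b)
E
```

```text
(no output)
```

View pics/a.png

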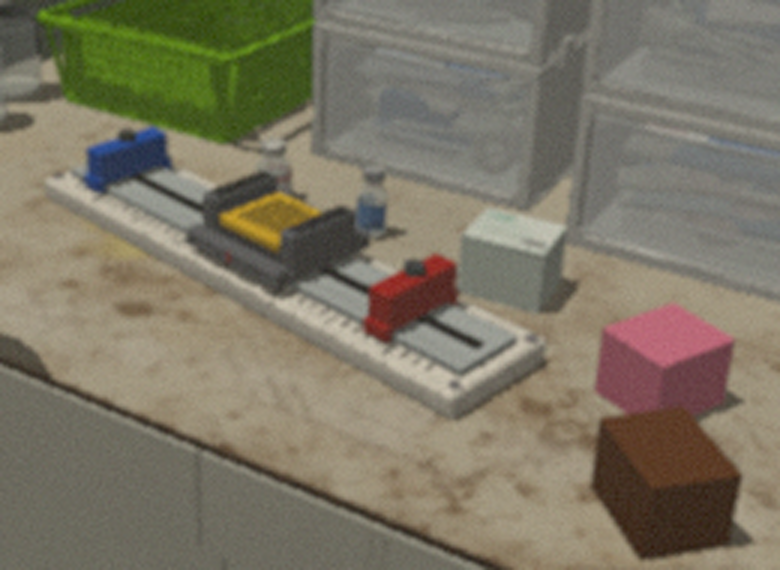

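View pics/b.png

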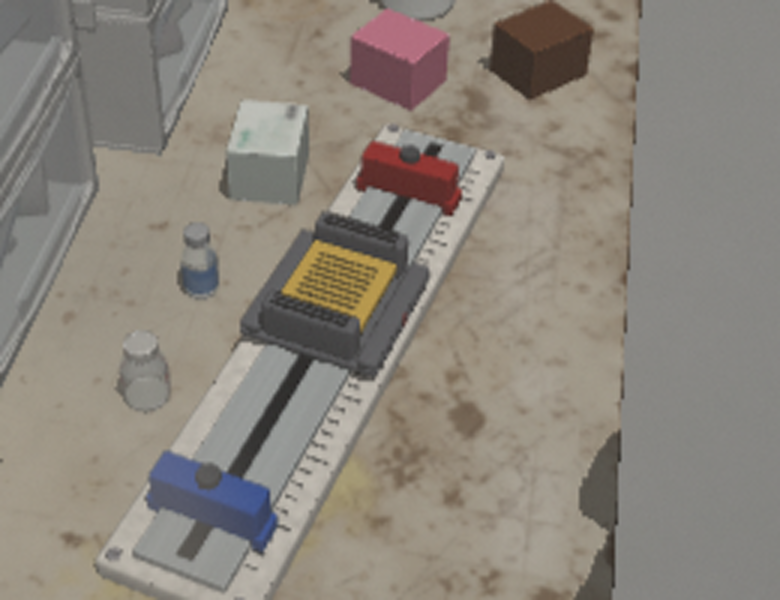

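The side crop shows the slide with its yellow plate at about (283,243), the red stop's screw at (307,201) and the blue one's at (239,308). The loose things behind are the two vials and the pale box; the pink and brown blocks are look-alikes. The only red block on the rail is the red stop, so the choice is clear.

```bash
python3 - <<'E'
from h import *
cs={n:read_camera(n) for n in("scene","side")}
P=dict(plate=((261.7,222.7),(283.3,243.3),48),red=((308.3,239),(306.7,201),60),blue=((212.3,195.3),(239.3,308.3),60))
for k,(a,b,z) in P.items():
    A,B=ray(cs["scene"],a,z),ray(cs["side"],b,z)
    # two-view triangulation
    Ms=[np.array(cs[n]["mtx"])@np.c_[np.array(cs[n]["R"]),np.array(cs[n]["t"]).ravel()] for n in cs]
    X=cv2.triangulatePoints(Ms[0],Ms[1],np.array(a,float).reshape(2,1),np.array(b,float).reshape(2,1));X=(X[:3]/X[3]).ravel()
    print(k,A.round(1),B.round(1),X.round(1))
E
```

```text
plate [519.2 -10.8  48. ] [521.4  -6.1  48. ] [522.   -8.5  45.9]
red [ 491.  -134.4   60. ] [ 495.2 -123.7   60. ] [ 496.6 -130.7   55.3]
blue [553.1 149.4  60. ] [560.9 164.4  60. ] [563.1 159.2  53.7]
```

Emit:
jog_arm --targets '[{"turn":[0,0,2.5],"slide":[23,-52,0],"claw":0},{"turn":[0,0,2.5],"slide":[23,-52,0],"claw":0},{"turn":[0,0,2.5],"slide":[23,-52,0],"claw":0},{"turn":[0,0,2.5],"slide":[23,-52,0],"claw":0},{"turn":[0,0,2.3],"slide":[23,-52,0],"claw":0}]'

```text
t: 1.62
eef_pos: [382.7, 303.4, 214.9]
tcp_rot: [3.141, 0.0, 2.916]
ft_force: [1.5, -0.2, 0.2]
opening: 0.532
grip_force: 0.0
```

Emit:
jog_arm --targets '[{"turn":[0,0,0],"slide":[23,-52,0],"claw":0},{"turn":[0,0,0],"slide":[23,-52,0],"claw":0},{"turn":[0,0,0],"slide":[23,-52,0],"claw":0},{"turn":[0,0,0],"slide":[23,-52,0],"claw":0},{"turn":[0,0,0],"slide":[23,-52,0],"claw":0}]'

```text
t: 2.25
eef_pos: [497.8, 43.2, 215.0]
tcp_rot: [3.141, 0.001, 2.914]
ft_force: [0.8, 0.7, 0.6]
opening: 0.024
grip_force: 0.0
```

Emit:
jog_arm --targets '[{"turn":[0,0,0],"slide":[12,-26,0],"claw":0},{"turn":[0,0,0],"slide":[11,-27,0],"claw":0},{"turn":[0,0,0],"slide":[0,0,0],"claw":0},{"turn":[0,0,0],"slide":[0,0,0],"claw":0}]'

```text
t: 2.75
eef_pos: [519.9, -7.5, 214.6]
tcp_rot: [3.141, -0.0, 2.914]
ft_force: [-0.1, -0.2, -1.3]
opening: 0.002
grip_force: 0.0
```

```bash
python3 - <<'E'
from h import *
c=read_camera("wrist"); im=c["frame"]; cv2.imwrite("pics/w.png",im)
for q,z in dict(plate_top=48,slide_mid=60,red_mid=55,blue_mid=55).items():
    for d in look_for(q,"wrist")[:2]: print(q,round(d["conf"],2),np.round(d["xy"]),np.round(ray(c,d["xy"],z),1))
s=state();print(s["t"],s["eef_pos"],s["tcp_rot"],s["opening"],s["ft_force"])
E
```

```text
slide_mid 0.82 [283. 192.] [515.4  -3.9  60. ]
slide_mid 0.65 [432. 195.] [554.4 149.9  60. ]
red_mid 0.63 [172. 197.] [ 494.6 -122.8   55. ]
red_mid 0.27 [284. 198.] [522.5  -4.3  55. ]
blue_mid 0.7 [434. 199.] [560.4 153.3  55. ]
blue_mid 0.68 [174. 199.] [ 497.1 -121.8   55. ]
3.0 [520.03866781  -7.30092133 214.78181349] [3.14146136e+00 1.04282762e-04 2.91545464e+00] 0.008049322933350696 [ 0.12897231 -0.30429303  0.85951855]
```

View pics/w.png

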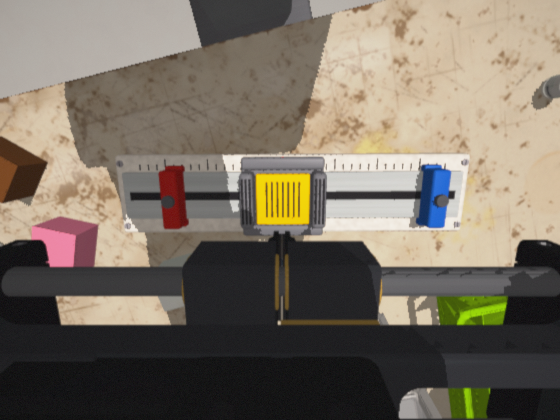

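The wrist picture shows the plate spanning (256–310, 174–224), the red screw at (168,201) and the blue screw at (441,200). The slide lies between them, and the tool is aligned with the rail.

```bash
python3 - <<'E'
from h import *
c=read_camera("wrist")
pl=ray(c,(283.2,199),48);r=ray(c,(168,201),60);b=ray(c,(441,200.5),60)
u=(r-b)/np.linalg.norm(r-b)
print(pl,r,b,u,(r-pl)[:2]@u[:2]-57, 'cross',(pl-b)-((pl-b)[:2]@u[:2])*u)
for p in ((256,199),(310,199),(283,174),(283,224)): print(ray(c,p,48).round(1))
E
```

```text
[525.43899775  -5.92014297  48.        ] [ 497.41150878 -126.28618794   60.        ] [562.51559367 158.99316501  60.        ] [-0.22249149 -0.97493463  0.        ] 66.58490354256325 cross [  0.53090015  -0.12115762 -12.        ]
[518.7 -35.3  48. ]
[532.1  23.1  48. ]
[4.983e+02 1.000e-01 4.800e+01]
[553.6 -12.6  48. ]
```

Emit:
jog_arm --targets '[{"turn":[0,0,0],"slide":[2.5,-10,-40],"claw":0},{"turn":[0,0,0],"slide":[0,0,-45],"claw":0},{"turn":[0,0,0],"slide":[0,0,-45],"claw":0},{"turn":[0,0,0],"slide":[0,0,-30],"claw":0},{"turn":[0,0,0],"slide":[0,0,0],"claw":0}]'

```text
t: 3.68
eef_pos: [521.8, -17.6, 53.2]
tcp_rot: [-3.141, -0.004, 2.915]
ft_force: [0.0, -0.3, 0.8]
opening: 0.004
grip_force: 0.0
```

Emit:
jog_arm --targets '[{"turn":[0,0,0],"slide":[0,0,-4],"claw":0},{"turn":[0,0,0],"slide":[0,0,-4],"claw":0},{"turn":[0,0,0],"slide":[0,0,0],"claw":0}]'

```text
t: 4.05
eef_pos: [523.3, -18.0, 47.5]
tcp_rot: [3.141, 0.002, 2.915]
ft_force: [1.4, 0.5, 2.9]
opening: 0.005
grip_force: 1.5
```

Emit:
jog_arm --targets '[{"turn":[0,0,0],"slide":[0,0,-2],"claw":0},{"turn":[0,0,0],"slide":[0,0,-2],"claw":0},{"turn":[0,0,0],"slide":[0,0,0],"claw":0},{"turn":[0,0,0],"slide":[0,0,0],"claw":0}]'

```text
t: 4.55
eef_pos: [523.4, -18.1, 43.7]
tcp_rot: [3.141, 0.002, 2.914]
ft_force: [0.8, 1.1, 10.7]
opening: 0.004
grip_force: 5.3
```

Emit:
jog_arm --targets '[{"turn":[0,0,0],"slide":[0,0,-2],"claw":0},{"turn":[0,0,0],"slide":[0,0,0],"claw":0},{"turn":[0,0,0],"slide":[-0.7,-2.9,0],"claw":0},{"turn":[0,0,0],"slide":[-1.1,-4.9,0],"claw":0},{"turn":[0,0,0],"slide":[-1.1,-4.9,0],"claw":0}]'

```text
t: 5.18
eef_pos: [520.5, -30.8, 41.7]
tcp_rot: [3.141, 0.002, 2.915]
ft_force: [-0.7, 1.5, 11.0]
opening: 0.008
grip_force: 5.6
```

Emit:
jog_arm --targets '[{"turn":[0,0,0],"slide":[-1.8,-7.8,0],"claw":0},{"turn":[0,0,0],"slide":[-1.8,-7.8,0],"claw":0},{"turn":[0,0,0],"slide":[-1.8,-7.8,0],"claw":0},{"turn":[0,0,0],"slide":[-1.8,-7.8,0],"claw":0},{"turn":[0,0,0],"slide":[0,0,0],"claw":0}]'

```text
t: 5.8
eef_pos: [513.3, -62.6, 41.8]
tcp_rot: [-3.141, 0.002, 2.914]
ft_force: [-1.0, -1.5, 11.3]
opening: 0.005
grip_force: 5.6
```

```bash
python3 - <<'E'
from h import *
c=read_camera("side"); im=c["frame"][180:330,200:400]; cv2.imwrite("pics/s1.png",cv2.resize(im,None,fx=4,fy=4,interpolation=2))
E
```

```text
(no output)
```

View pics/s1.png

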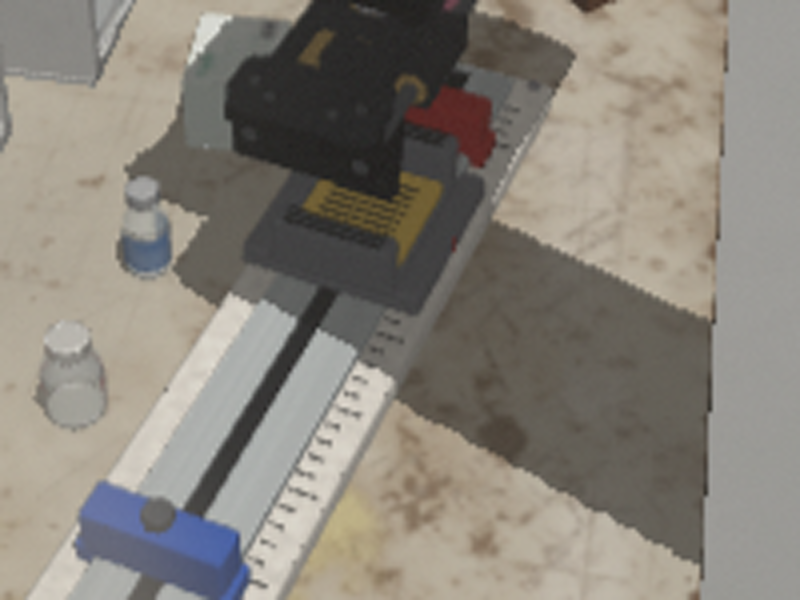

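The picture shows the slide moved along with the finger, with the plate down. A gap to the red stop remains near (470,130) in the crop, and the vials are untouched.

Emit:
jog_arm --targets '[{"turn":[0,0,0],"slide":[-1.1,-4.9,0],"claw":0},{"turn":[0,0,0],"slide":[-1.1,-4.9,0],"claw":0},{"turn":[0,0,0],"slide":[-0.9,-3.9,0],"claw":0},{"turn":[0,0,0],"slide":[-0.7,-2.9,0],"claw":0},{"turn":[0,0,0],"slide":[0,0,0],"claw":0}]'

```text
t: 6.48
eef_pos: [509.6, -79.0, 41.8]
tcp_rot: [-3.141, 0.003, 2.914]
ft_force: [-1.0, -1.7, 11.3]
opening: 0.005
grip_force: 5.6
```

Emit:
jog_arm --targets '[{"turn":[0,0,0],"slide":[-0.4,-2,0],"claw":0},{"turn":[0,0,0],"slide":[0,0,0],"claw":0}]'

```text
t: 6.72
eef_pos: [509.1, -80.8, 41.8]
tcp_rot: [-3.142, 0.002, 2.914]
ft_force: [0.4, -1.0, 12.1]
opening: 0.006
grip_force: 5.6
```

Emit:
jog_arm --targets '[{"turn":[0,0,0],"slide":[-0.4,-2,0],"claw":0},{"turn":[0,0,0],"slide":[0,0,0],"claw":0}]'

```text
t: 6.98
eef_pos: [508.7, -82.8, 41.7]
tcp_rot: [-3.142, 0.002, 2.914]
ft_force: [-0.1, -0.2, 11.5]
opening: 0.005
grip_force: 5.6
```

Emit:
jog_arm --targets '[{"turn":[0,0,0],"slide":[-0.4,-1.5,0],"claw":0},{"turn":[0,0,0],"slide":[0,0,0],"claw":0}]'

```text
t: 7.22
eef_pos: [508.4, -84.2, 41.8]
tcp_rot: [3.142, 0.002, 2.914]
ft_force: [0.1, 0.7, 11.8]
opening: 0.008
grip_force: 5.6
```

Emit:
jog_arm --targets '[{"turn":[0,0,0],"slide":[-0.4,-1.5,0],"claw":0},{"turn":[0,0,0],"slide":[0,0,0],"claw":0}]'

```text
t: 7.48
eef_pos: [508.1, -85.3, 41.8]
tcp_rot: [3.141, 0.003, 2.914]
ft_force: [1.2, 4.1, 11.9]
opening: 0.003
grip_force: 5.6
```

Emit:
jog_arm --targets '[{"turn":[0,0,0],"slide":[-0.4,-1.5,0],"claw":0},{"turn":[0,0,0],"slide":[0,0,0],"claw":0}]'

```text
t: 7.72
eef_pos: [507.8, -86.7, 41.8]
tcp_rot: [3.141, 0.003, 2.914]
ft_force: [1.7, 6.4, 10.6]
opening: 0.004
grip_force: 5.6
```

Emit:
jog_arm --targets '[{"turn":[0,0,0],"slide":[-0.4,-1.5,0],"claw":0},{"turn":[0,0,0],"slide":[0,0,0],"claw":0}]'

```text
t: 7.98
eef_pos: [507.3, -88.2, 41.8]
tcp_rot: [3.141, 0.003, 2.914]
ft_force: [1.9, 6.1, 11.6]
opening: 0.005
grip_force: 5.6
```

```bash
python3 - <<'E'
from h import *
c=read_camera("side"); im=c["frame"][180:270,240:370]; cv2.imwrite("pics/s2.png",cv2.resize(im,None,fx=6,fy=6,interpolation=2))
E
```

```text
(no output)
```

View pics/s2.png

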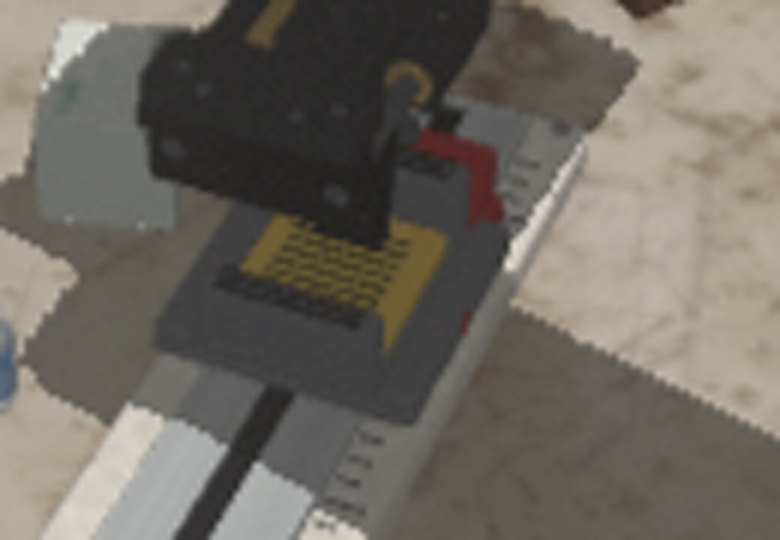

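The slide's end meets the red block at about (490,210), and the finger slips on the plate at a steady 6 N, so the slide is seated. I'll lift straight up.

Emit:
jog_arm --targets '[{"turn":[0,0,0],"slide":[0,0,-0.5],"claw":0},{"turn":[0,0,0],"slide":[0,0,5],"claw":0},{"turn":[0,0,0],"slide":[0,0,10],"claw":0},{"turn":[0,0,0],"slide":[0,0,30],"claw":0},{"turn":[0,0,0],"slide":[0,0,50],"claw":0}]'

```text
t: 8.65
eef_pos: [505.5, -88.4, 135.4]
tcp_rot: [3.141, -0.003, 2.914]
ft_force: [-0.3, 0.6, 0.6]
opening: 0.005
grip_force: 0.0
```

Emit:
jog_arm --targets '[{"turn":[0,0,0],"slide":[0,0,50],"claw":0},{"turn":[0,0,0],"slide":[0,0,30],"claw":0},{"turn":[0,0,0],"slide":[0,0,0],"claw":0},{"turn":[0,0,0],"slide":[0,0,0],"claw":0}]'

```text
t: 9.15
eef_pos: [505.9, -88.4, 214.5]
tcp_rot: [3.142, -0.001, 2.914]
ft_force: [0.2, -0.9, -0.4]
opening: 0.003
grip_force: 0.0
```

```bash
python3 - <<'E'
from h import *
c=read_camera("wrist"); a=c["frame"][120:260,80:420]
c=read_camera("side"); b=c["frame"][170:300,200:390]
a=cv2.resize(a,(680,280),interpolation=2); b=cv2.resize(b,(438,300),interpolation=2)
o=np.zeros((590,680,3),np.uint8); o[:280]=a; o[285:585,:438]=b; cv2.imwrite("pics/f.png",o)
E
```

```text
(no output)
```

View pics/f.png

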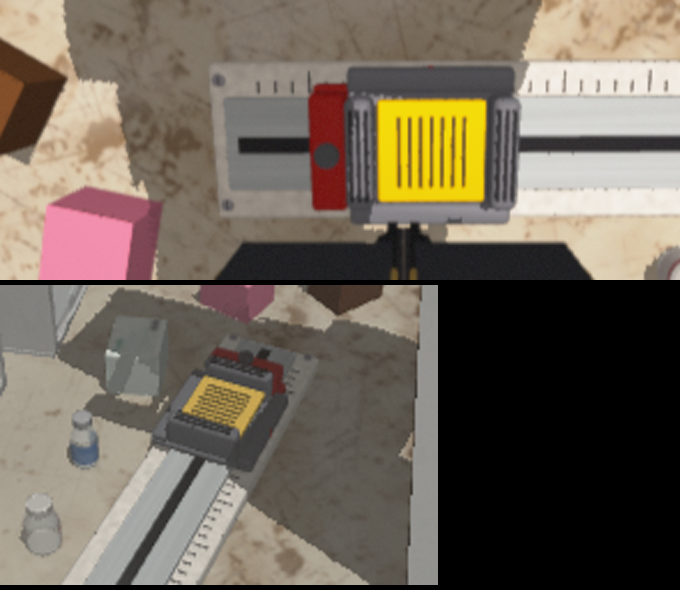

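The slide rests against the red stop with no gap at about (347,150), the plate is up, and the vials and box stand as before.

```bash
python3 -c "
from cell import *
print(job_done())"
```

```text
the job is handed in; nothing more can be done
None
```

The gauge is set and the job is handed in: the slide rests against the red stop, the yellow plate is back up so the brake should hold, and the two vials and the small box stand untouched.

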